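# Find the filled moisture tin in the stacks and weigh it

## Robot

A 6-joint arm with a two-finger parallel gripper is mounted at the origin on a cart in front of the work surface, level with it; the furniture and walls round the work are solid. World frame = base frame: x ahead of the robot, y to its left, z up, the work surface at z = 0. Lengths are in mm, angles in rad, forces in N, time in s.
With the tool pointing down it reaches from about 275 to 1000 mm from the base axis. Payload 8.4 kg.
Tool frame: the origin (TCP) lies at the very end of the fingers, on their centre line; the grasp point (between the pads) lies 19 mm behind it; z points along the fingers, y is the direction in which the jaws open and shut (so a half turn about z gives the same grasp; the last joint's range is limited). The gripper opens to 85 mm and grips with 20 to 120 N. Pads are 22 mm wide; open, the fingers measure 114 mm over their backs; the gripper's body (76 mm by 85 mm) begins 54 mm behind the grasp point. The pads swing forward as they close: fully open they stand 13 mm farther back than shut.
Start: joints at [1.262, 0.353, 1.633, -0, 1.155, -0.002], TCP at [188.755, 595.818, 231.281] pointing down, gripper open.
Joint ranges: [-2.63, 2.63], [-0.92, 2.1], [0.06, 2.66], [-1.3, 4.44], [0, 2.69], [-3.02, 3.02]. Speed limits (rad/s): [2.22, 2.22, 2.79, 3.14, 3.14, 3.14].

## Interface

Orientations are given as [roll, pitch, yaw] about the fixed x, y, z axes, in that order (R = Rz(yaw) Ry(pitch) Rx(roll)).
In Python, from rig import readout, grab_frame, calibration, r gives the robot as it stands. The module is installed in compiled form; this text tells all that it offers.
- The arm moves only by the tool play_rows, never from a script. Its argument "rows" is a list of rows, each a list of 3 entries, a list of its own where there are three numbers: the closure in counts, from 0 (fully open) to 255 (shut), then the shift along the tool's x, y, z in cm, then the turn, a rotation vector about the tool's x, y, z in rad. In form: [[gripper, [dx, dy, dz], [rx, ry, rz]], ...]. A call has 1 to 12 rows; each row is the pose to reach, as a shift and turn from the pose commanded when the call began, along the tool's axes at that moment; what a row does not reach only later rows make up. A row lasts 1/12 s, in which the tool goes at most 41.7 mm and 7.16 degrees, less where a joint would pass 70% of its speed; a pose out of reach is approached as far as the arm can. A call with a gripper value outside its range is refused whole. The fingers move at their own pace and stop on an object; "squeeze" is the grip in N (left out, the last holds). Time passes only in rows, so rows that repeat a pose let the fingers close. It gives the time, the measured TCP pose, the force and the opening at its end, in the units of the state.
- readout.sense(): the state, without advancing time (a new reading comes with each control period).
- grab_frame(name): name is "scene" or "top"; returns (picture, depth): 480x640x3 uint8, red, green, blue; 480x640 float32, mm along the optical axis (not along the pixel's ray), 0 where there is no reading.
- calibration(name): a dict with "vfov" (degrees; the focal length in pixels is half the picture's height over the tangent of half this angle, whatever the lens; pixels are square), "cx", "cy" (the principal point, pixels), "cam_to_world" (4x4, takes a point from camera to world coordinates). Camera axes: x right, y down, z forward; pixel columns grow to the right and rows downward; lengths in mm; the calibration is good to about 2 mm. A picture is of the moment at which its call begins. calibration takes no time and is no camera call.
- r.sign_off(): hands the job in, once; it reports no verdict.
The state is a dict: "clock": time; "qpos": joint angles; "qvel": joint speeds; "joint_efforts": joint torques, N m; "eef_pos": TCP position; "tcp_rot": TCP orientation; "contact_force": force on the tool from outside, world axes, zero at the start; "wrist_torque": the same for the moment, N m; "opening": opening from 0.0 (shut) to 1.0 (fully open).
Only numpy, scipy, OpenCV 4.12 (cv2) and the standard library are available. Lean on these libraries where they do the work, as an engineer would, in place of code of your own. Each camera call takes 0.05 s, during which the arm holds its last target.

## Task

Two stacks of two closed moisture tins stand on the bench, and one of the two bottom tins still holds its sample: you can tell it only by its weight. Uncover that tin and set it gently in the middle of the scale's pan, by itself, without pressing the pan down to its stop, and leave the three empty tins restacked in one upright stack on the bench, each squarely over the one below. Do not tip any tin over and leave the jar, the tape measure and the core slice where they are.

Things in the scene. Friction and masses are not known exactly. Their poses are not given: they have to be found in the camera images.
- lower_a_mid (a point): Closed aluminium moisture tin, round, 60 mm across (60.4 mm over the lid's band, which is its upper 13 mm; 58 mm below), 39 mm high, lid fast; bottom tin of the right-hand (-y) stack of two at the start. This point is its centre, half-way up; z is its axis. One of the two bottom tins, not always the same one, holds a steel sample and weighs 0.29 to 0.41 kg; the other counts as empty and weighs 57 g. Nothing shows outside.
- upper_a_mid (a point): Closed aluminium moisture tin, round, 60 mm across (60.4 mm over the lid's band, which is its upper 13 mm; 58 mm below), 39 mm high, lid fast; top tin of the right-hand (-y) stack of two at the start. This point is its centre, half-way up; z is its axis. Weighs 45 g.
- lower_b_mid (a point): Closed aluminium moisture tin, round, 60 mm across (60.4 mm over the lid's band, which is its upper 13 mm; 58 mm below), 39 mm high, lid fast; bottom tin of the left-hand (+y) stack of two at the start. This point is its centre, half-way up; z is its axis. One of the two bottom tins, not always the same one, holds a steel sample and weighs 0.29 to 0.41 kg; the other counts as empty and weighs 57 g. Nothing shows outside.
- upper_b_mid (a point): Closed aluminium moisture tin, round, 60 mm across (60.4 mm over the lid's band, which is its upper 13 mm; 58 mm below), 39 mm high, lid fast; top tin of the left-hand (+y) stack of two at the start. This point is its centre, half-way up; z is its axis. Weighs 45 g.
- pan_top (a point): Centre of the upper face of the scale's flat round steel pan, 116 mm across, about 51 mm above the bench; it sinks with the pan. The scale's grey housing is 170 x 150 mm, 33 mm high, fixed.
- pan (a joint): How far the spring pan has sunk, m: 0 unloaded, 850 N/m (an empty tin sinks it about 0.6 mm, the filled one 3.4 to 4.8 mm), damped; hard stop at 11 mm (about 9 N).
- jar_mid (a point): Plastic jar with screw cap, 44 mm across, 60 mm high, behind the stacks; centre. Bystander.
- tape_mid (a point): Tape measure, 64 x 76 x 33 mm, behind the stacks; centre. Bystander.
- slice_mid (a point): Slice of concrete core, 47 mm across, 31 mm high, in front of the stacks; centre. Bystander.
Mind the look-alikes: they are no part of the job. Leave any purple look-alike of the part that bears lower_a_mid alone.

How it is judged (in metres and radians):
At the end, for the whole second after the job is handed in: Filled tin on the pan within 20 mm of its centre, sinking it over 2.2 mm; the three empty tins in one stack on the bench, in any order, each within 12 mm sideways of another of them; all tins upright within 0.1 rad (value of joint pan above 0.0022 m and ((horizontal distance between lower_a_mid and pan_top below 0.02 m and z of lower_a_mid in the frame of pan_top between 0.015 and 0.024 m and (horizontal distance between lower_b_mid and upper_a_mid below 0.012 m or horizontal distance between lower_b_mid and upper_b_mid below 0.012 m) and (horizontal distance between upper_a_mid and lower_b_mid below 0.012 m or horizontal distance between upper_a_mid and upper_b_mid below 0.012 m) and (horizontal distance between upper_b_mid and lower_b_mid below 0.012 m or horizontal distance between upper_b_mid and upper_a_mid below 0.012 m) and height (world z) of any of lower_b_mid, upper_a_mid, upper_b_mid below 0.026 m) or (horizontal distance between lower_b_mid and pan_top below 0.02 m and z of lower_b_mid in the frame of pan_top between 0.015 and 0.024 m and (horizontal distance between lower_a_mid and upper_a_mid below 0.012 m or horizontal distance between lower_a_mid and upper_b_mid below 0.012 m) and (horizontal distance between upper_a_mid and lower_a_mid below 0.012 m or horizontal distance between upper_a_mid and upper_b_mid below 0.012 m) and (horizontal distance between upper_b_mid and lower_a_mid below 0.012 m or horizontal distance between upper_b_mid and upper_a_mid below 0.012 m) and height (world z) of any of lower_a_mid, upper_a_mid, upper_b_mid below 0.026 m)) and angle between each of lower_a_mid, upper_a_mid, lower_b_mid, upper_b_mid's own z axis and vertical below 0.1 rad); the robot touches nothing.
It fails at once if the pan is pressed down to its stop (sunk more than 10 mm) (value of joint pan above 0.01 m).
It fails at once if a tin is tipped over (more than 0.7 rad) (angle between any of lower_a_mid, upper_a_mid, lower_b_mid, upper_b_mid's own z axis and vertical above 0.7 rad).
It fails at once if the jar, the tape measure or the core slice is moved more than 20 mm (distance of any of jar_mid, tape_mid, slice_mid from where it was at the start of the episode above 0.02 m).
It also fails if it takes over 72 s, if anything falls off the work surface, if the arm or the gripper's body presses on something with over 40 N, if the wrist force passes 120 N, or if a joint passes its speed limit or range.

## Working session

There is one attempt and no reset: what is moved stays moved. The work goes in short steps, Python scripts to look and compute and a tool call to move; the robot and the scene stay as the last step left them, time stands still between calls to the robot, and variables do not carry over. Pictures are saved under pics/ and viewed, and the job is handed in when it is done.

Besides the shell and the picture viewer there is one more tool, called after ">>>" as name([rows], argument=value, ...), one row to a line, values as JSON. play_rows: Moves the arm, as the interface text tells. Its arguments: {"type":"object","properties":{"rows":{"type":"array"},"squeeze":{"type":"number"}},"required":["rows"]}

```bash
mkdir -p pics
python3 - <<'E'
from rig import readout, grab_frame, calibration, r
import cv2,numpy as np
for n in ("scene","top"):
    p,d=grab_frame(n); c=calibration(n)
    np.savez(f"{n}0.npz",p=p,d=d)
    cv2.imwrite(f"pics/{n}0.png",p[:,:,::-1]); print(n,c["vfov"],c["cx"],c["cy"],np.round(c["cam_to_world"],3).tolist())
print(readout.sense())
E
```

```text
scene 52.107403266755995 311.7987841276376 238.35396958099835 [[0.745, -0.271, 0.61, -75.773], [-0.668, -0.3, 0.681, -635.311], [-0.001, -0.915, -0.404, 479.632], [0.0, 0.0, 0.0, 1.0]]
top 51.832306545944455 323.4176828179507 239.42471805936978 [[-0.024, -0.998, 0.061, 450.558], [-1.0, 0.024, -0.008, 38.771], [0.007, -0.061, -0.998, 1089.825], [0.0, 0.0, 0.0, 1.0]]
{'clock': 0.1, 'qpos': array([ 1.26163480e+00,  3.53580904e-01,  1.63404243e+00,  3.51335810e-05,
        1.15518401e+00, -2.37056772e-03]), 'qvel': array([ 0.00042518, -0.00145908, -0.00034742,  0.00031752, -0.00068269,
       -0.00173166]), 'joint_efforts': array([ 1.83584350e-03, -6.06351042e+01, -3.42821395e+01,  2.23207394e-04,
        3.80320562e-03, -1.53454107e-05]), 'eef_pos': array([188.59730651, 595.43392931, 230.6429067 ]), 'tcp_rot': array([-3.14037805e+00, -3.50047779e-05,  2.83478747e+00]), 'contact_force': array([ 0.49161776, -1.29990473,  0.19202146]), 'wrist_torque': array([-0.05022978, -0.00016329, -0.02065326]), 'opening': 1.0037390228164695}
```

View pics/scene0.png

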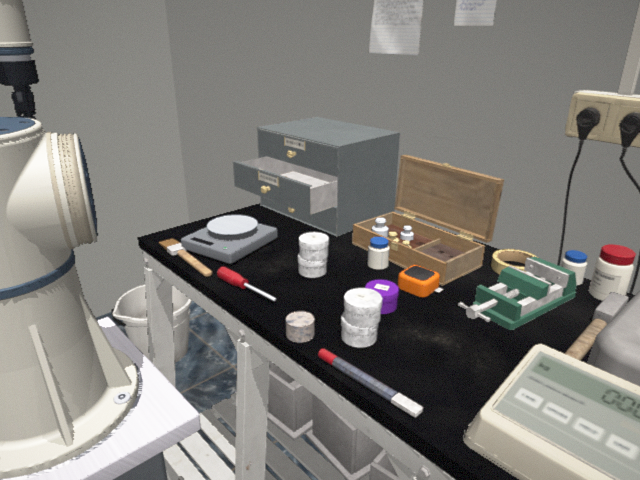

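View pics/top0.png

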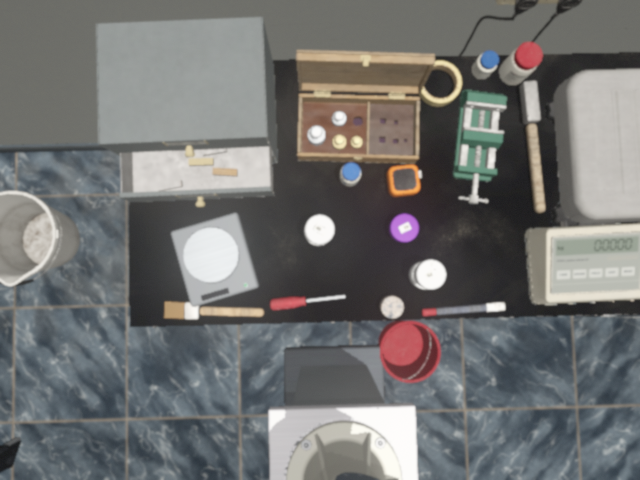

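The stacks are at top px (320,230), left/+y = B, and (430,274), right/−y = A. The look-alike is a purple single tin at (404,228). The other round things are the slice (391,307), the jar (350,175) and the scale pan (210,255).

```bash
cat > h.py <<'E'
import numpy as np,cv2
from rig import calibration
def cam(n):
    c=calibration(n); f=240/np.tan(np.radians(c["vfov"]/2)); return f,c["cx"],c["cy"],np.array(c["cam_to_world"])
def cloud(n,d):
    f,cx,cy,T=cam(n); v,u=np.mgrid[0:480,0:640]
    P=np.stack([(u-cx)/f*d,(v-cy)/f*d,d],-1)
    return P@T[:3,:3].T+T[:3,3]
def ray(n,u,v,z):
    f,cx,cy,T=cam(n); k=T[:3,:3]@np.array([(u-cx)/f,(v-cy)/f,1]); return T[:3,3]+k*(z-T[2,3])/k[2]
def proj(n,P):
    f,cx,cy,T=cam(n); q=T[:3,:3].T@(np.array(P)-T[:3,3]); return q[0]/q[2]*f+cx,q[1]/q[2]*f+cy
E
python3 - <<'E'
from h import *
D=np.load("top0.npz");p=D["p"];d=D["d"];W=cloud("top",d)
for nm,(u,v),r,zl in [("B",(320,230),28,(70,90)),("A",(430,274),28,(70,90)),("Alow",(425,275),30,(30,60)),("Blow",(320,230),30,(30,60)),("purple",(404,228),25,(30,50)),("pan",(210,255),40,(45,60)),("slice",(391,307),20,(20,45)),("jar",(350,175),20,(50,70)),("tape",(404,180),25,(25,45))]:
    s=np.zeros((480,640),bool);s[v-r:v+r,u-r:u+r]=1
    m=s&(W[...,2]>zl[0])&(W[...,2]<zl[1])
    if m.sum()<5: print(nm,"none",m.sum());continue
    uv=np.argwhere(m)[:,::-1].astype(np.int32)
    c,rad=cv2.minEnclosingCircle(uv)
    z=np.median(W[m][:,2]); print(nm,m.sum(),"c",np.round(c,1),round(rad,1),"ray",np.round(ray("top",*c,z),1),"mean",np.round(W[m].mean(0),1),"rmm",round(rad*(1089-z)/cam("top")[0],1))
bench=W[(W[...,2]<15)&(W[...,2]>-15)]; print(np.median(bench[:,2]))
S=np.load("scene0.npz")["p"][:,:,::-1]
cv2.imwrite("pics/s_crop.png",cv2.resize(S[220:360,280:410],None,fx=4,fy=4))
cv2.imwrite("pics/t_crop.png",cv2.resize(p[200:320,290:450,::-1],None,fx=5,fy=5))
E
```

```text
B 674 c [319.5 229.1] 14.6 ray [533.6  37.8  77.3] mean [533.5  37.9  77.2] rmm 30.0
A 692 c [430.6 274. ] 14.9 ray [ 436.  -187.6   77.2] mean [ 436.  -187.6   77.1] rmm 30.6
Alow 151 c [409.  282.5] 25.1 ray [ 418.6 -149.7   37.9] mean [ 423.5 -157.6   39.3] rmm 53.5
Blow 45 c [316. 234.] 13.6 ray [526.6  45.4  38. ] mean [514.1  54.4  37.5] rmm 28.9
purple 634 c [403.9 227.7] 14.4 ray [ 535.5 -142.8   38.1] mean [ 535.8 -143.1   38.2] rmm 30.5
pan 2356 c [210.5 254.5] 27.7 ray [487.8 267.9  50.4] mean [488.  267.7  50.3] rmm 58.2
slice 389 c [391.9 306.5] 11.2 ray [ 368.2 -112.9   30. ] mean [ 367.8 -112.5   29.8] rmm 24.1
jar 295 c [349.2 161.3] 19.3 ray [677.2 -28.4  59.1] mean [658.8 -30.8  58.5] rmm 40.2
tape 919 c [399. 173.] 26.2 ray [ 655.2 -137.3   31.8] mean [ 644.5 -146.1   31.9] rmm 56.0
-0.3464216557879354
```

View pics/s_crop.png

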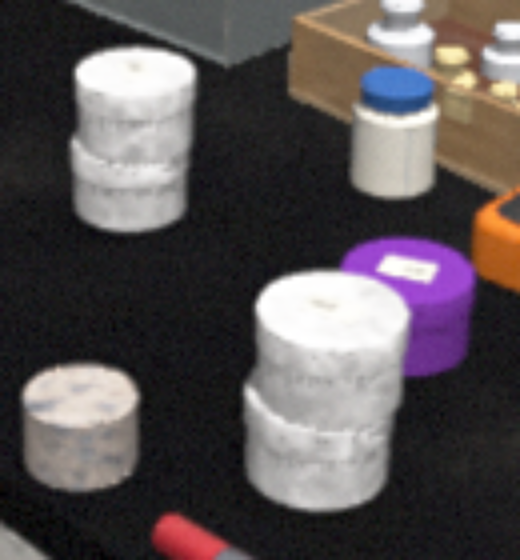

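View pics/t_crop.png

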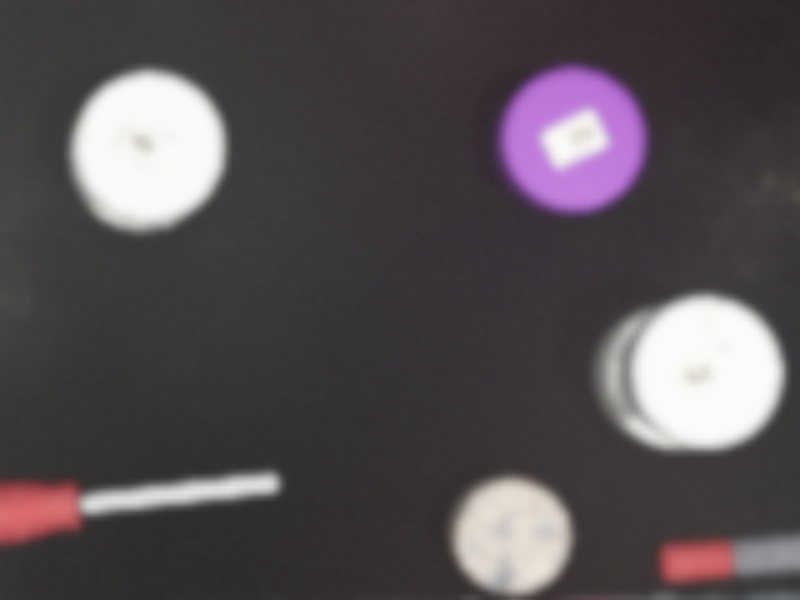

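Crop check: both targets are white two-tin stacks, and the purple single tin is left out. Upper A is at (436,−188) and sits about 14 mm off lower A. Upper B is at (533.5,38).

Plan: put upper A onto B, then lift lower A and feel its weight.

```bash
cat >> h.py <<'E'
from scipy.spatial.transform import Rotation as Rn
def delta(tx,s=None):
    from rig import readout
    s=s or readout.sense()
    R=Rn.from_euler("xyz",s["tcp_rot"]).as_matrix()
    print("t",round(s["clock"],2),"pos",np.round(s["eef_pos"],1),"rpy",np.round(s["tcp_rot"],4),"F",np.round(s["contact_force"],2),"op",round(s["opening"],3))
    for t in np.atleast_2d(tx): print(t,"-> cm",np.round(R.T@(np.array(t)-s["eef_pos"])/10,2))
E
python3 - <<'E'
from h import *
delta([[436,-188,150]])
# edges of lower tins in scene view vs top: rough lower centres
D=np.load("top0.npz")["p"]; g=cv2.cvtColor(D,cv2.COLOR_RGB2GRAY)
for n,(u,v) in dict(A=(425,275),B=(320,230)).items():
    s=g[v-30:v+30,u-30:u+30]; cs,_=cv2.findContours((s>95).astype(np.uint8),0,1); c=max(cs,key=cv2.contourArea)[:,0]
    print(n,"ext px u",c[:,0].min()+u-30,c[:,0].max()+u-30,"v",c[:,1].min()+v-30,c[:,1].max()+v-30)
print("A est low",ray("top",424,275,38), "B low proj same ctr",proj("top",[533.6,37.8,38]),proj("top",[436,-188,38]))
E
```

```text
t 0.1 pos [188.6 595.4 230.6] rpy [-3.1404 -0.      2.8348] F [ 0.49 -1.3   0.19] op 1.004
[ 436 -188  150] -> cm [-47.25 -67.2    8.14]
A ext px u 409 446 v 258 290
B ext px u 304 335 v 213 246
A est low [ 433.71121615 -182.18969456   38.        ] B low proj same ctr (np.float64(319.5014160786281), np.float64(230.62886153691272)) (np.float64(426.68598899432254), np.float64(273.85554651186095))
```

>>> play_rows([
  [0, [-2, -3, 0.4], [0, 0, 0]],
  [0, [-5, -7, 0.8], [0, 0, 0]],
  [0, [-9, -12, 1.5], [0, 0, 0]],
  [0, [-13, -17, 2], [0, 0, 0]],
  [0, [-16, -22, 2.5], [0, 0, 0]],
  [0, [-19, -26, 3], [0, 0, 0]],
  [0, [-22, -30, 3.5], [0, 0, 0]],
  [0, [-24, -34, 4], [0, 0, 0]],
  [0, [-26, -37, 4], [0, 0, 0]],
  [0, [-28, -40, 4], [0, 0, 0]],
  [0, [-30, -43, 5], [0, 0, 0]],
  [0, [-32, -46, 5], [0, 0, 0]],
], squeeze=35)

```text
clock: 1.1
eef_pos: [336.0, 124.3, 186.7]
tcp_rot: [3.141, 0.0, 2.835]
contact_force: [1.9, 0.7, 0.1]
opening: 1.001
```

```bash
python3 -c "
from h import *
delta([[436,-188,150]])"
```

```text
t 1.1 pos [336.  124.3 186.7] rpy [3.1414e+00 3.0000e-04 2.8354e+00] F [1.9  0.73 0.14] op 1.001
[ 436 -188  150] -> cm [-18.95 -26.77   3.67]
```

>>> play_rows([
  [0, [-2.5, -3.5, 0.5], [0, 0, 0]],
  [0, [-5, -7, 1], [0, 0, 0]],
  [0, [-7.5, -10.5, 1.5], [0, 0, 0]],
  [0, [-10, -14, 2], [0, 0, 0]],
  [0, [-12, -17, 2.5], [0, 0, 0]],
  [0, [-14, -19.5, 3], [0, 0, 0]],
  [0, [-15, -21, 3], [0, 0, 0]],
  [0, [-15, -21, 3], [0, 0, 0]],
  [0, [-15, -21, 3], [0, 0, 0]],
  [0, [-15, -21, 3], [0, 0, 0]],
])

```text
clock: 1.93
eef_pos: [415.1, -118.7, 156.6]
tcp_rot: [3.141, -0.001, 2.834]
contact_force: [-1.0, -1.0, 0.5]
opening: 1.005
```

```bash
python3 -c "
from h import *
delta([[436,-188,150],[436,-188,46]])"
```

```text
t 1.93 pos [ 415.1 -118.7  156.6] rpy [ 3.1414e+00 -1.2000e-03  2.8344e+00] F [-1.04 -1.02  0.5 ] op 1.005
[ 436 -188  150] -> cm [-4.09 -5.97  0.65]
[ 436 -188   46] -> cm [-4.1  -5.97 11.05]
```

>>> play_rows([
  [0, [-2, -3, 0.5], [0, 0, 0]],
  [0, [-4.1, -6, 1], [0, 0, 0]],
  [0, [-4.1, -6, 3], [0, 0, 0]],
  [0, [-4.1, -6, 5], [0, 0, 0]],
  [0, [-4.1, -6, 7], [0, 0, 0]],
  [0, [-4.1, -6, 8], [0, 0, 0]],
  [0, [-4.1, -6, 9], [0, 0, 0]],
  [0, [-4.1, -6, 10], [0, 0, 0]],
  [0, [-4.1, -6, 10.8], [0, 0, 0]],
  [0, [-4.1, -6, 10.8], [0, 0, 0]],
  [0, [-4.1, -6, 10.8], [0, 0, 0]],
])

```text
clock: 2.85
eef_pos: [436.8, -188.7, 48.8]
tcp_rot: [3.142, -0.0, 2.835]
contact_force: [0.2, 0.1, -0.6]
opening: 0.997
```

```bash
python3 -c "
from h import *
delta([[436,-188,48]])
from rig import grab_frame
p,d=grab_frame('scene');cv2.imwrite('pics/s1.png',cv2.resize(p[200:380,260:500,::-1],None,fx=3,fy=3))"
```

```text
t 2.85 pos [ 436.8 -188.7   48.8] rpy [ 3.1416e+00 -3.0000e-04  2.8351e+00] F [ 0.23  0.1  -0.64] op 0.997
[ 436 -188   48] -> cm [0.1  0.04 0.08]
```

View pics/s1.png

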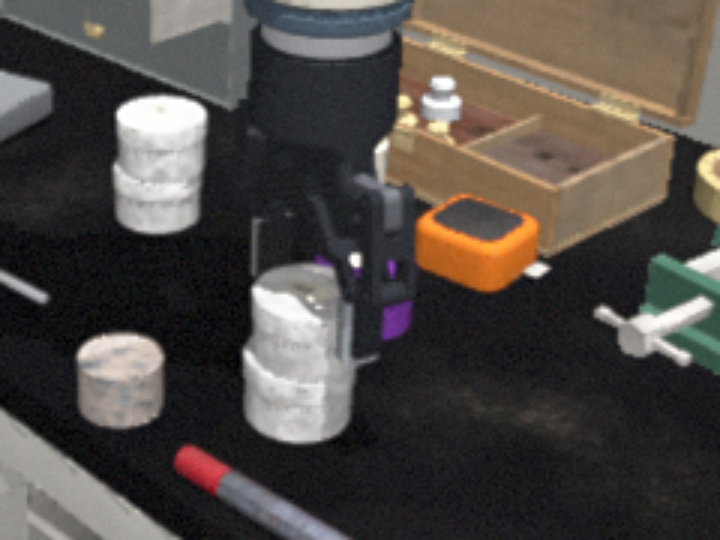

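The pads straddle upper A with clearance all round. Closing now.

>>> play_rows([
  [40, [0, 0, 0], [0, 0, 0]],
  [60, [0, 0, 0], [0, 0, 0]],
  [80, [0, 0, 0], [0, 0, 0]],
  [110, [0, 0, 0], [0, 0, 0]],
  [150, [0, 0, 0], [0, 0, 0]],
  [150, [0, 0, 0], [0, 0, 0]],
  [150, [0, 0, 0], [0, 0, 0]],
  [150, [0, 0, -0.5], [0, 0, 0]],
  [150, [0, 0, -1], [0, 0, 0]],
  [150, [0, 0, -2], [0, 0, 0]],
  [150, [0, 0, -4], [0, 0, 0]],
  [150, [0, 0, -6], [0, 0, 0]],
], squeeze=35)

```text
clock: 3.9
eef_pos: [436.2, -188.7, 109.8]
tcp_rot: [3.141, -0.001, 2.835]
contact_force: [1.2, 0.0, -0.7]
opening: 0.695
```

```bash
python3 -c "
from h import *
from rig import grab_frame
p,d=grab_frame('scene');cv2.imwrite('pics/s2.png',cv2.resize(p[200:380,260:500,::-1],None,fx=3,fy=3))
p,d=grab_frame('top');cv2.imwrite('pics/t2.png',cv2.resize(p[180:340,290:490,::-1],None,fx=3,fy=3));np.savez('t2.npz',p=p,d=d)
delta([[436,-188,165],[533.5,38,165]])
"
```

```text
t 4.0 pos [ 438.7 -189.8  112.2] rpy [-3.141   0.0054  2.8348] F [-0.21 -0.29 -0.48] op 0.69
[ 436. -188.  165.] -> cm [ 0.28  0.08 -5.28]
[533.5  38.  165. ] -> cm [-2.19 24.57 -5.28]
```

View pics/s2.png

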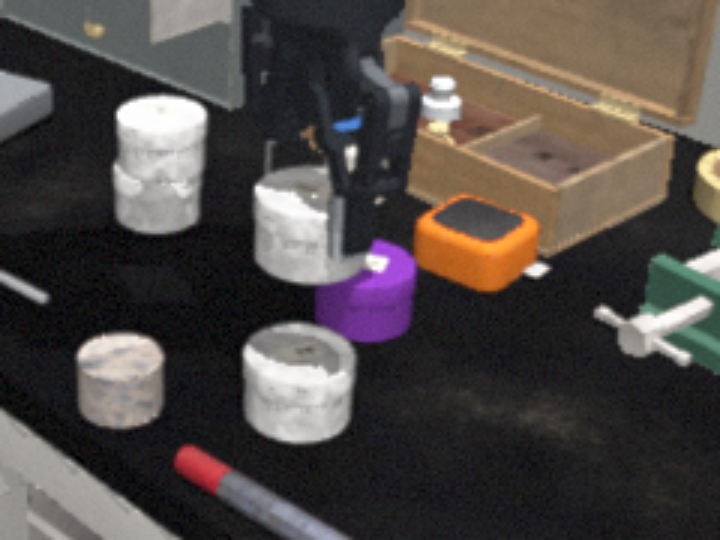

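View pics/t2.png

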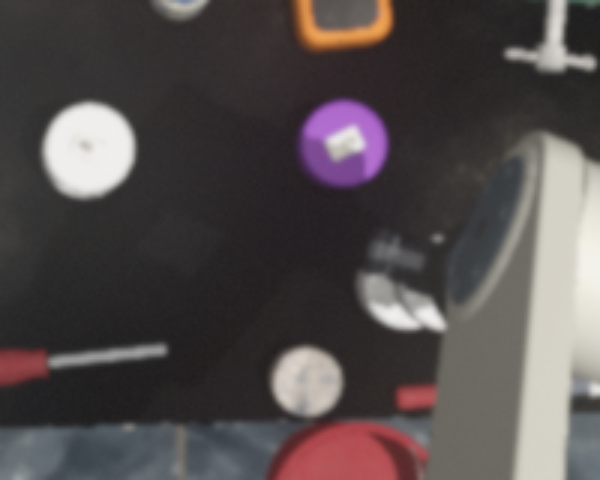

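Lifted cleanly, and lower A stays at crop (300,380). Carrying upper A to B.

>>> play_rows([
  [150, [0, 1.5, -1.5], [0, 0, 0]],
  [150, [-0.3, 4, -2.5], [0, 0, 0]],
  [150, [-0.6, 7, -3], [0, 0, 0]],
  [150, [-1, 10, -3], [0, 0, 0]],
  [150, [-1.2, 13, -3], [0, 0, 0]],
  [150, [-1.4, 16, -3], [0, 0, 0]],
  [150, [-1.7, 19, -3], [0, 0, 0]],
  [150, [-1.9, 22, -3], [0, 0, 0]],
  [150, [-2.1, 24, -3], [0, 0, 0]],
  [150, [-2.2, 24.6, -3], [0, 0, 0]],
  [150, [-2.2, 24.6, -3], [0, 0, 0]],
  [150, [-2.2, 24.6, -3], [0, 0, 0]],
])

```text
clock: 5.0
eef_pos: [531.4, 38.6, 138.6]
tcp_rot: [-3.141, -0.001, 2.836]
contact_force: [-0.7, -0.1, 0.7]
opening: 0.694
```

```bash
python3 -c "
from h import *
delta([[533.5,38,95],[533.5,38,88.5]])
"
```

```text
t 5.0 pos [531.4  38.6 138.6] rpy [-3.1409e+00 -7.0000e-04  2.8356e+00] F [-0.68 -0.07  0.68] op 0.694
[533.5  38.   95. ] -> cm [-0.22  0.01  4.36]
[533.5  38.   88.5] -> cm [-0.22  0.01  5.01]
```

>>> play_rows([
  [150, [-0.2, 0, 1], [0, 0, 0]],
  [150, [-0.2, 0, 2], [0, 0, 0]],
  [150, [-0.2, 0, 3], [0, 0, 0]],
  [150, [-0.2, 0, 3.8], [0, 0, 0]],
  [150, [-0.2, 0, 4.4], [0, 0, 0]],
  [150, [-0.2, 0, 4.7], [0, 0, 0]],
  [150, [-0.2, 0, 4.8], [0, 0, 0]],
  [150, [-0.2, 0, 4.8], [0, 0, 0]],
  [150, [-0.2, 0, 4.8], [0, 0, 0]],
])

```text
clock: 5.75
eef_pos: [534.2, 38.4, 91.1]
tcp_rot: [3.141, 0.0, 2.835]
contact_force: [-0.1, 0.1, 0.6]
opening: 0.69
```

```bash
python3 -c "
from h import *
from rig import grab_frame
p,d=grab_frame('scene');cv2.imwrite('pics/s3.png',cv2.resize(p[180:320,240:420,::-1],None,fx=4,fy=4))
delta([[533.5,38,88]])
"
```

```text
t 5.8 pos [534.2  38.4  91.2] rpy [3.1413e+00 6.0000e-04 2.8349e+00] F [ 0.41  0.54 -0.66] op 0.688
[533.5  38.   88. ] -> cm [ 0.06 -0.06  0.32]
```

View pics/s3.png

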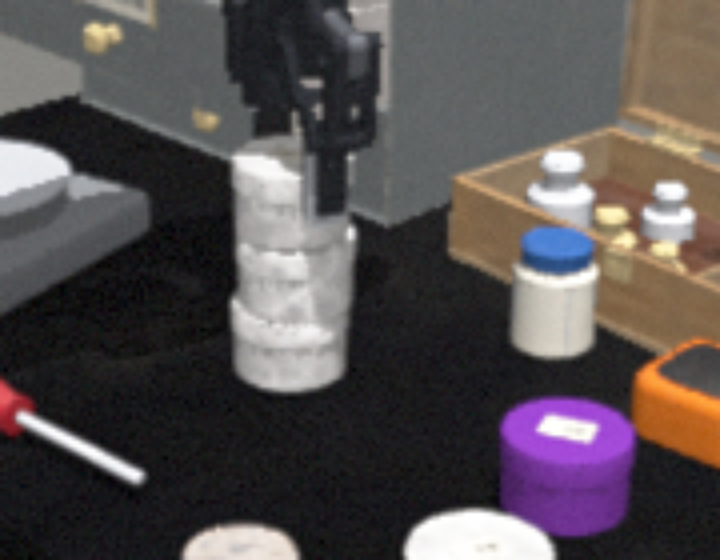

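The tin is over B with a small gap left. Lower the last bit, release, rise.

>>> play_rows([
  [150, [0.03, -0.03, 0.1], [0, 0, 0]],
  [150, [0.03, -0.03, 0.2], [0, 0, 0]],
  [150, [0.03, -0.03, 0.27], [0, 0, 0]],
  [150, [0.03, -0.03, 0.27], [0, 0, 0]],
  [110, [0.03, -0.03, 0.27], [0, 0, 0]],
  [80, [0.03, -0.03, 0.27], [0, 0, 0]],
  [50, [0.03, -0.03, 0.27], [0, 0, 0]],
  [0, [0.03, -0.03, 0.2], [0, 0, 0]],
  [0, [0.03, -0.03, 0], [0, 0, 0]],
  [0, [0.03, -0.03, -2], [0, 0, 0]],
  [0, [0.03, -0.03, -5], [0, 0, 0]],
  [0, [0.03, -0.03, -8], [0, 0, 0]],
])

```text
clock: 6.8
eef_pos: [532.6, 38.1, 171.1]
tcp_rot: [-3.141, -0.002, 2.835]
contact_force: [0.3, 0.0, 0.7]
opening: 0.997
```

```bash
cat >> h.py <<'E'
def discs(d,items):
    W=cloud("top",d)
    for nm,(x,y,z) in items.items():
        m=(np.hypot(W[...,0]-x,W[...,1]-y)<50)&(abs(W[...,2]-z)<7)
        n,l,st,_=cv2.connectedComponentsWithStats(m.astype(np.uint8))
        if n<2: print(nm,"none");continue
        k=1+np.argmax(st[1:,4]); mm=l==k
        c,rad=cv2.minEnclosingCircle(np.argwhere(mm)[:,::-1].astype(np.int32))
        zz=np.median(W[mm][:,2]); print(nm,mm.sum(),"mean",np.round(W[mm].mean(0),1),"circ",np.round(ray("top",*c,zz),1),"rad",round(rad*(1089-zz)/cam("top")[0],1))
E
python3 -c "
from h import *
from rig import grab_frame
p,d=grab_frame('top');cv2.imwrite('pics/t4.png',p[:,:,::-1])
discs(d,dict(A=(434,-182,38),B=(533.5,38,116)))
delta([[434,-182,150],[434,-182,10]])
"
```

```text
A 638 mean [ 434.2 -184.2   38.1] circ [ 433.9 -183.9   38.2] rad 30.5
B 48 mean [506.   38.3 115.9] circ [510.9  38.3 115.8] rad 20.7
t 6.85 pos [536.2  38.4 177.4] rpy [3.1392 0.0059 2.8348] F [ 2.63 -0.01  5.28] op 0.998
[ 434 -182  150] -> cm [  3.11 -24.11   2.66]
[ 434 -182   10] -> cm [  3.19 -24.14  16.66]
```

View pics/t4.png

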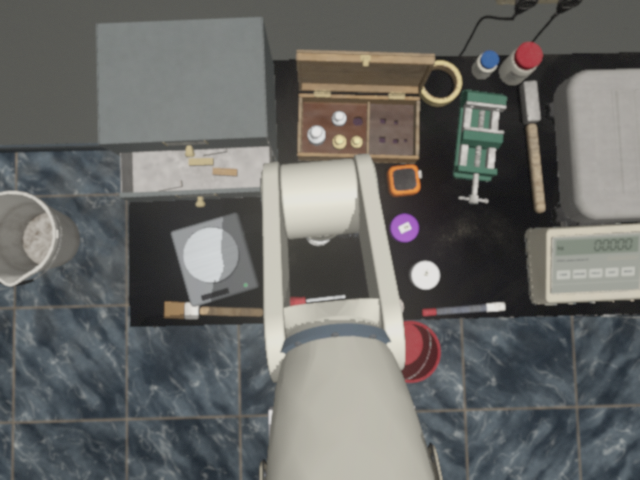

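>>> play_rows([
  [0, [0.4, -2, 0], [0, 0, 0]],
  [0, [0.8, -5, 0], [0, 0, 0]],
  [0, [1.2, -8.5, 0], [0, 0, 0]],
  [0, [1.6, -12, 0], [0, 0, 0]],
  [0, [2, -15.5, 1], [0, 0, 0]],
  [0, [2.4, -19, 2], [0, 0, 0]],
  [0, [2.8, -22, 4], [0, 0, 0]],
  [0, [3, -24, 6], [0, 0, 0]],
  [0, [3, -24.3, 8], [0, 0, 0]],
  [0, [3, -24.3, 8.5], [0, 0, 0]],
  [0, [3, -24.3, 8.5], [0, 0, 0]],
  [0, [3, -24.3, 8.5], [0, 0, 0]],
])

```text
clock: 7.85
eef_pos: [431.9, -184.1, 86.2]
tcp_rot: [3.141, -0.0, 2.835]
contact_force: [0.6, -0.1, 0.5]
opening: 0.998
```

```bash
python3 -c "
from h import *
delta([[434,-184,10]])
"
```

```text
t 7.85 pos [ 431.9 -184.1   86.2] rpy [ 3.1415e+00 -1.0000e-04  2.8351e+00] F [ 0.58 -0.11  0.5 ] op 0.998
[ 434 -184   10] -> cm [-0.2   0.07  7.62]
```

>>> play_rows([
  [0, [-0.2, 0.1, 1.5], [0, 0, 0]],
  [0, [-0.2, 0.1, 3], [0, 0, 0]],
  [0, [-0.2, 0.1, 4.5], [0, 0, 0]],
  [0, [-0.2, 0.1, 6], [0, 0, 0]],
  [0, [-0.2, 0.1, 7], [0, 0, 0]],
  [0, [-0.2, 0.1, 7.5], [0, 0, 0]],
  [40, [-0.2, 0.1, 7.5], [0, 0, 0]],
  [70, [-0.2, 0.1, 7.5], [0, 0, 0]],
  [110, [-0.2, 0.1, 7.5], [0, 0, 0]],
  [150, [-0.2, 0.1, 7.5], [0, 0, 0]],
  [150, [-0.2, 0.1, 7.5], [0, 0, 0]],
  [150, [-0.2, 0.1, 7.5], [0, 0, 0]],
], squeeze=50)

```text
clock: 8.85
eef_pos: [434.4, -184.1, 11.9]
tcp_rot: [3.142, 0.001, 2.835]
contact_force: [-1.0, 3.6, 6.5]
opening: 0.689
```

>>> play_rows([
  [150, [0, 0, 0], [0, 0, 0]],
  [150, [0, 0, -0.4], [0, 0, 0]],
  [150, [0, 0, -1], [0, 0, 0]],
  [150, [0, 0, -1.5], [0, 0, 0]],
  [150, [0, 0, -2], [0, 0, 0]],
  [150, [0, 0, -2], [0, 0, 0]],
  [150, [0, 0, -2], [0, 0, 0]],
  [150, [0, 0, -2], [0, 0, 0]],
])

```text
clock: 9.52
eef_pos: [433.7, -184.1, 30.9]
tcp_rot: [-3.142, 0.0, 2.835]
contact_force: [-0.2, 0.2, -0.8]
opening: 0.688
```

>>> play_rows([
  [150, [0, 0, 0], [0, 0, 0]],
  [150, [0, 0, 0], [0, 0, 0]],
  [150, [0, 0, 0], [0, 0, 0]],
])

```text
clock: 9.77
eef_pos: [433.6, -184.0, 30.6]
tcp_rot: [3.142, -0.0, 2.835]
contact_force: [0.2, -0.3, -0.6]
opening: 0.687
```

```bash
python3 -c "
from h import *
from rig import grab_frame,readout
L=[]
for i in range(6):
    p,d=grab_frame('scene'); s=readout.sense(); L.append(np.r_[s['contact_force'],s['wrist_torque'],s['joint_efforts'][1:3]])
cv2.imwrite('pics/s5.png',cv2.resize(p[200:380,260:500,::-1],None,fx=3,fy=3))
print(np.round(np.array(L),2))
delta([[434,-184,10]])
"
```

```text
[[-2.300e-01  7.000e-02 -4.100e-01  3.000e-02 -1.000e-02 -2.000e-02
  -5.058e+01 -1.902e+01]
 [ 0.000e+00  3.300e-01 -2.000e-01  2.000e-02  3.000e-02  8.000e-02
  -5.055e+01 -1.901e+01]
 [-1.410e+00 -2.200e-01 -5.000e-02 -1.000e-02 -1.000e-02  0.000e+00
  -5.053e+01 -1.902e+01]
 [ 1.600e-01  3.800e-01 -8.800e-01  3.000e-02  1.000e-02 -3.000e-02
  -5.052e+01 -1.902e+01]
 [-1.800e-01 -1.700e-01 -3.000e-02  1.000e-02  2.000e-02  3.000e-02
  -5.051e+01 -1.902e+01]
 [ 6.000e-02  2.400e-01  5.000e-02 -4.000e-02  2.000e-02  1.000e-02
  -5.051e+01 -1.903e+01]]
t 10.07 pos [ 433.8 -184.1   30.8] rpy [ 3.1416e+00 -1.0000e-04  2.8348e+00] F [0.06 0.24 0.05] op 0.688
[ 434 -184   10] -> cm [-0.02  0.01  2.08]
```

View pics/s5.png

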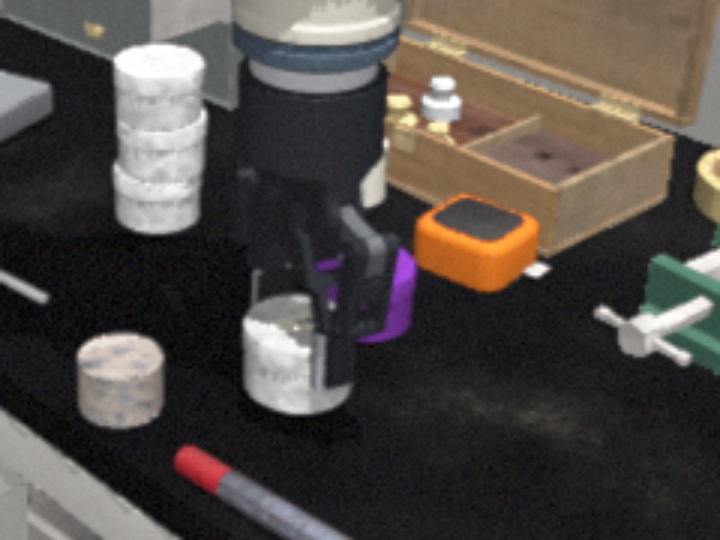

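Lower A is held clear of the bench and F_z averages only about −0.3 N, where a filled tin would give −3 to −4 N. So lower A is empty and lower B holds the sample. Put A back and build the empty stack on it.

>>> play_rows([
  [150, [0, 0, 0.7], [0, 0, 0]],
  [150, [0, 0, 1.4], [0, 0, 0]],
  [150, [0, 0, 1.7], [0, 0, 0]],
  [150, [0, 0, 1.9], [0, 0, 0]],
  [150, [0, 0, 1.9], [0, 0, 0]],
  [110, [0, 0, 1.9], [0, 0, 0]],
  [80, [0, 0, 1.9], [0, 0, 0]],
  [40, [0, 0, 1.9], [0, 0, 0]],
  [0, [0, 0, 1.8], [0, 0, 0]],
  [0, [0, 0, 1], [0, 0, 0]],
  [0, [0, 0, -2], [0, 0, 0]],
  [0, [0, 0, -6], [0, 0, 0]],
], squeeze=35)

```text
clock: 11.07
eef_pos: [431.7, -183.2, 89.9]
tcp_rot: [3.141, -0.006, 2.835]
contact_force: [0.3, -0.4, -0.6]
opening: 1.0
```

>>> play_rows([
  [0, [0, 0, -4], [0, 0, 0]],
  [0, [0, 0, -8], [0, 0, 0]],
  [0, [0, 0, -9], [0, 0, 0]],
  [0, [0, 0, -9], [0, 0, 0]],
])

```text
clock: 11.4
eef_pos: [435.9, -185.0, 184.7]
tcp_rot: [-3.141, 0.007, 2.835]
contact_force: [0.4, 0.3, -0.2]
opening: 1.001
```

```bash
python3 -c "
from h import *
from rig import grab_frame
p,d=grab_frame('top');cv2.imwrite('pics/t6.png',p[:,:,::-1])
discs(d,dict(A=(434,-184,38),B=(533.5,38,116),pur=(535.5,-143,38)))
delta([[533.5,38,180],[533.5,38,88]])
"
```

```text
A 310 mean [ 421.1 -178.2   38.1] circ [ 429.5 -182.    38.3] rad 29.6
B 721 mean [531.7  38.  116.3] circ [531.6  37.9 116.4] rad 29.9
pur 630 mean [ 535.9 -143.3   38.3] circ [ 536.  -143.1   38.4] rad 30.1
t 11.45 pos [ 434.7 -184.5  182.5] rpy [-3.1412  0.0039  2.8348] F [-0.46 -0.4  -0.06] op 0.998
[533.5  38.  180. ] -> cm [-2.7  24.19  0.25]
[533.5  38.   88. ] -> cm [-2.67 24.2   9.45]
```

View pics/t6.png

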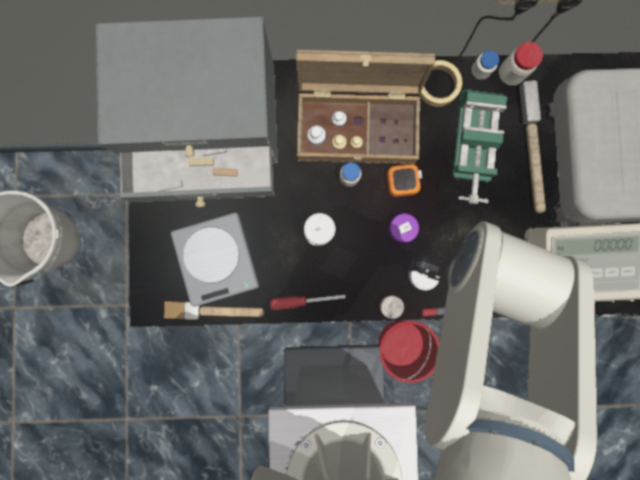

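The B stack of three stands square, top at (532,38,116). A stays at about (434,−184). Go back for the top tin.

>>> play_rows([
  [0, [-0.3, 2, 0], [0, 0, 0]],
  [0, [-0.6, 5, 0], [0, 0, 0]],
  [0, [-1, 8.5, 0], [0, 0, 0]],
  [0, [-1.4, 12, 0], [0, 0, 0]],
  [0, [-1.7, 15.5, 0], [0, 0, 0]],
  [0, [-2, 19, 0], [0, 0, 0]],
  [0, [-2.3, 22, 0], [0, 0, 0]],
  [0, [-2.5, 23.8, 0], [0, 0, 0]],
  [0, [-2.6, 24.2, 0], [0, 0, 0]],
  [0, [-2.6, 24.2, 0], [0, 0, 0]],
  [0, [-2.6, 24.2, 0], [0, 0, 0]],
])

```text
clock: 12.37
eef_pos: [530.5, 38.3, 179.5]
tcp_rot: [-3.14, -0.002, 2.835]
contact_force: [0.5, 0.4, 0.7]
opening: 0.997
```

```bash
python3 -c "
from h import *
delta([[532,38,88]])
"
```

```text
t 12.37 pos [530.5  38.3 179.5] rpy [-3.1403e+00 -2.4000e-03  2.8353e+00] F [0.46 0.38 0.67] op 0.997
[532  38  88] -> cm [-0.17  0.03  9.15]
```

>>> play_rows([
  [0, [-0.1, 0, 2], [0, 0, 0]],
  [0, [-0.1, 0, 4.5], [0, 0, 0]],
  [0, [-0.1, 0, 6.5], [0, 0, 0]],
  [0, [-0.1, 0, 8], [0, 0, 0]],
  [0, [-0.1, 0, 8.9], [0, 0, 0]],
  [0, [-0.1, 0, 8.9], [0, 0, 0]],
  [40, [-0.1, 0, 8.9], [0, 0, 0]],
  [70, [-0.1, 0, 8.9], [0, 0, 0]],
  [100, [-0.1, 0, 8.9], [0, 0, 0]],
  [150, [-0.1, 0, 8.9], [0, 0, 0]],
  [150, [-0.1, 0, 8.9], [0, 0, 0]],
  [150, [-0.1, 0, 8.9], [0, 0, 0]],
], squeeze=35)

```text
clock: 13.37
eef_pos: [533.5, 38.3, 93.1]
tcp_rot: [3.141, 0.002, 2.835]
contact_force: [0.1, -2.2, 6.4]
opening: 0.691
```

```bash
python3 -c "
from h import *
delta([[434,-184,88]])
"
```

```text
t 13.37 pos [533.5  38.3  93.1] rpy [3.1412e+00 2.2000e-03 2.8351e+00] F [ 0.14 -2.21  6.44] op 0.691
[ 434 -184   88] -> cm [  2.78 -24.2    0.49]
```

>>> play_rows([
  [150, [0, 0, -0.5], [0, 0, 0]],
  [150, [0, 0, -1.5], [0, 0, 0]],
  [150, [0, 0, -3], [0, 0, 0]],
  [150, [0.2, -1.5, -4], [0, 0, 0]],
  [150, [0.5, -4, -4], [0, 0, 0]],
  [150, [0.9, -7.5, -4], [0, 0, 0]],
  [150, [1.3, -11, -4], [0, 0, 0]],
  [150, [1.7, -14.5, -4], [0, 0, 0]],
  [150, [2, -18, -4], [0, 0, 0]],
  [150, [2.4, -21, -3], [0, 0, 0]],
  [150, [2.7, -23.4, -1.5], [0, 0, 0]],
  [150, [2.8, -24.2, 0], [0, 0, 0]],
])

```text
clock: 14.37
eef_pos: [432.1, -186.4, 92.7]
tcp_rot: [-3.141, 0.002, 2.833]
contact_force: [0.3, 0.7, -0.4]
opening: 0.694
```

>>> play_rows([
  [150, [0, 0, 0], [0, 0, 0]],
  [150, [0, 0, 0], [0, 0, 0]],
  [150, [0, 0, 0], [0, 0, 0]],
])

```text
clock: 14.62
eef_pos: [433.6, -183.4, 92.8]
tcp_rot: [3.141, 0.001, 2.835]
contact_force: [0.1, 0.1, -0.1]
opening: 0.692
```

```bash
python3 -c "
from h import *
from rig import grab_frame
p,d=grab_frame('scene');cv2.imwrite('pics/s7.png',cv2.resize(p[200:380,260:500,::-1],None,fx=3,fy=3))
delta([[434,-184,54]])
"
```

```text
t 14.67 pos [ 433.8 -183.3   92.9] rpy [3.1415e+00 1.4000e-03 2.8356e+00] F [-0.12 -0.02 -1.11] op 0.694
[ 434 -184   54] -> cm [-0.03 -0.06  3.89]
```

View pics/s7.png

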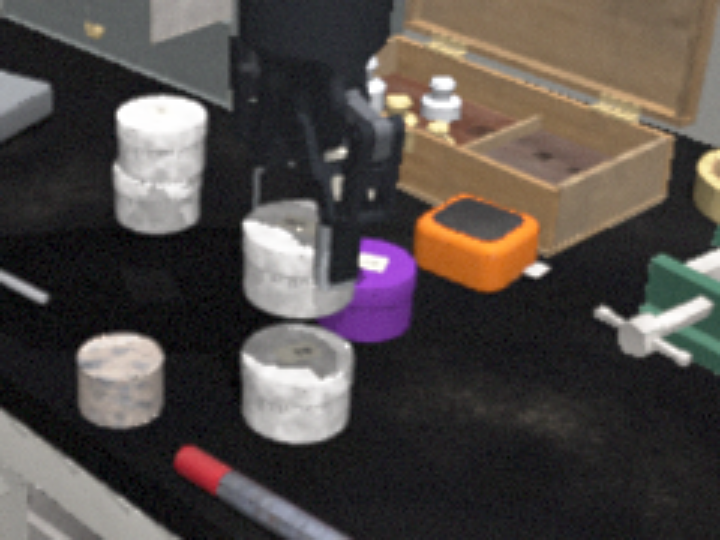

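The tin is held level and directly above lower A.

>>> play_rows([
  [150, [0, 0, 1], [0, 0, 0]],
  [150, [0, 0, 2], [0, 0, 0]],
  [150, [0, 0, 3], [0, 0, 0]],
  [150, [0, 0, 3.4], [0, 0, 0]],
  [150, [0, 0, 3.6], [0, 0, 0]],
  [150, [0, 0, 3.7], [0, 0, 0]],
  [150, [0, 0, 3.8], [0, 0, 0]],
  [150, [0, 0, 3.8], [0, 0, 0]],
])

```text
clock: 15.33
eef_pos: [432.6, -183.6, 54.2]
tcp_rot: [3.141, -0.001, 2.835]
contact_force: [-2.2, 2.6, 5.2]
opening: 0.69
```

```bash
python3 -c "
from h import *
from rig import grab_frame
p,d=grab_frame('scene');cv2.imwrite('pics/s8.png',cv2.resize(p[250:360,300:460,::-1],None,fx=5,fy=5))
delta([[434,-184,54]])
"
```

```text
t 15.38 pos [ 432.7 -183.6   54.3] rpy [ 3.1414e+00 -4.0000e-04  2.8346e+00] F [-1.41  2.18  5.03] op 0.691
[ 434 -184   54] -> cm [-0.14  0.    0.03]
```

View pics/s8.png

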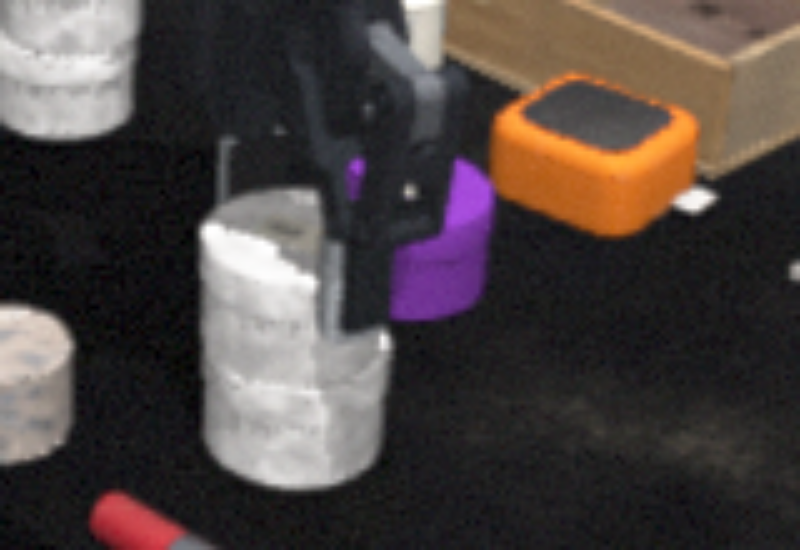

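It is resting on A at about 5 N. Release and rise.

>>> play_rows([
  [110, [0, 0, -0.05], [0, 0, 0]],
  [80, [0, 0, -0.05], [0, 0, 0]],
  [40, [0, 0, -0.05], [0, 0, 0]],
  [0, [0, 0, -0.1], [0, 0, 0]],
  [0, [0, 0, -0.5], [0, 0, 0]],
  [0, [0, 0, -2.5], [0, 0, 0]],
  [0, [0, 0, -5.5], [0, 0, 0]],
  [0, [0, 0, -8], [0, 0, 0]],
  [0, [-0.2, 1.5, -9], [0, 0, 0]],
  [0, [-0.5, 4, -9], [0, 0, 0]],
  [0, [-0.8, 7.5, -9], [0, 0, 0]],
  [0, [-1.2, 11, -9], [0, 0, 0]],
])

```text
clock: 16.38
eef_pos: [477.9, -81.8, 144.7]
tcp_rot: [3.141, 0.001, 2.833]
contact_force: [1.1, -0.1, -0.4]
opening: 0.997
```

>>> play_rows([
  [0, [-0.3, 3, 0], [0, 0, 0]],
  [0, [-0.6, 6, 0], [0, 0, 0]],
  [0, [-0.9, 9, 0], [0, 0, 0]],
  [0, [-1.2, 12, 0], [0, 0, 0]],
  [0, [-1.3, 13, 0], [0, 0, 0]],
  [0, [-1.3, 13, 0], [0, 0, 0]],
  [0, [-1.3, 13, 0], [0, 0, 0]],
])

```text
clock: 16.97
eef_pos: [528.8, 37.4, 143.8]
tcp_rot: [-3.141, -0.0, 2.836]
contact_force: [-1.1, -0.2, -0.7]
opening: 1.002
```

```bash
python3 -c "
from h import *
from rig import grab_frame
p,d=grab_frame('top');cv2.imwrite('pics/t9.png',p[:,:,::-1])
discs(d,dict(A=(434,-184,77),B=(533.5,38,77)))
delta([[533,38,49]])
"
```

```text
A 686 mean [ 432.1 -183.3   77.1] circ [ 432.1 -183.1   77.2] rad 30.4
B none
t 17.02 pos [528.5  36.8 143.7] rpy [-3.1409e+00 -7.0000e-04  2.8352e+00] F [-0.36 -0.   -0.09] op 1.002
[533  38  49] -> cm [-0.4   0.26  9.47]
```

View pics/t9.png

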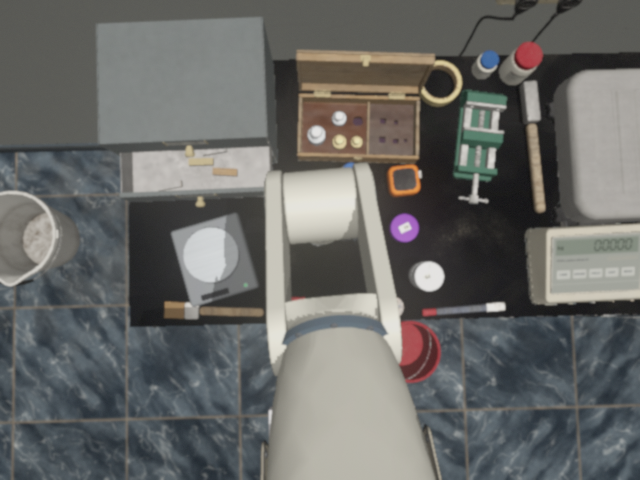

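A is now two high at (432,−183,77). Now upper B.

>>> play_rows([
  [0, [-0.3, 0.2, 2], [0, 0, 0]],
  [0, [-0.4, 0.2, 4.5], [0, 0, 0]],
  [0, [-0.4, 0.2, 7], [0, 0, 0]],
  [0, [-0.4, 0.2, 8.5], [0, 0, 0]],
  [0, [-0.4, 0.2, 9.1], [0, 0, 0]],
  [0, [-0.4, 0.2, 9.1], [0, 0, 0]],
  [40, [-0.4, 0.2, 9.1], [0, 0, 0]],
  [70, [-0.4, 0.2, 9.1], [0, 0, 0]],
  [100, [-0.4, 0.2, 9.1], [0, 0, 0]],
  [150, [-0.4, 0.2, 9.1], [0, 0, 0]],
  [150, [-0.4, 0.2, 9.1], [0, 0, 0]],
  [150, [-0.4, 0.2, 9.1], [0, 0, 0]],
])

```text
clock: 18.02
eef_pos: [534.5, 37.9, 54.4]
tcp_rot: [3.141, 0.002, 2.835]
contact_force: [-1.2, -3.4, 6.3]
opening: 0.696
```

```bash
python3 -c "
from h import *
delta([[432,-183,120]])
"
```

```text
t 18.02 pos [534.5  37.9  54.4] rpy [3.1412e+00 2.2000e-03 2.8350e+00] F [-1.16 -3.44  6.33] op 0.696
[ 432 -183  120] -> cm [  3.09 -24.15  -6.58]
```

>>> play_rows([
  [150, [0, 0, -0.5], [0, 0, 0]],
  [150, [0, 0, -2], [0, 0, 0]],
  [150, [0, 0, -4.5], [0, 0, 0]],
  [150, [0, 0, -7], [0, 0, 0]],
  [150, [0.2, -1.5, -8], [0, 0, 0]],
  [150, [0.6, -4.5, -8], [0, 0, 0]],
  [150, [1, -8, -8], [0, 0, 0]],
  [150, [1.5, -11.5, -8], [0, 0, 0]],
  [150, [1.9, -15, -8], [0, 0, 0]],
  [150, [2.3, -18.5, -8], [0, 0, 0]],
  [150, [2.8, -21.5, -8], [0, 0, 0]],
  [150, [3, -23.5, -8], [0, 0, 0]],
])

```text
clock: 19.02
eef_pos: [432.6, -178.7, 133.7]
tcp_rot: [-3.141, 0.001, 2.834]
contact_force: [-0.4, 0.6, 0.3]
opening: 0.689
```

>>> play_rows([
  [150, [0.1, -0.6, 0], [0, 0, 0]],
  [150, [0.1, -0.6, 0], [0, 0, 0]],
  [150, [0.1, -0.6, 0], [0, 0, 0]],
  [150, [0.1, -0.6, 0], [0, 0, 0]],
])

```text
clock: 19.35
eef_pos: [431.8, -181.4, 133.1]
tcp_rot: [3.141, 0.001, 2.835]
contact_force: [-0.2, -0.0, -0.3]
opening: 0.687
```

```bash
python3 -c "
from h import *
delta([[432,-183,93]])
"
```

```text
t 19.35 pos [ 431.8 -181.4  133.1] rpy [3.1413e+00 5.0000e-04 2.8353e+00] F [-0.18 -0.01 -0.26] op 0.687
[ 432 -183   93] -> cm [-0.07 -0.15  4.01]
```

>>> play_rows([
  [150, [-0.1, -0.15, 1], [0, 0, 0]],
  [150, [-0.1, -0.15, 2], [0, 0, 0]],
  [150, [-0.1, -0.15, 3], [0, 0, 0]],
  [150, [-0.1, -0.15, 3.4], [0, 0, 0]],
  [150, [-0.1, -0.15, 3.7], [0, 0, 0]],
  [150, [-0.1, -0.15, 3.8], [0, 0, 0]],
  [150, [-0.1, -0.15, 3.9], [0, 0, 0]],
  [150, [-0.1, -0.15, 3.9], [0, 0, 0]],
])

```text
clock: 20.02
eef_pos: [431.8, -184.0, 93.8]
tcp_rot: [3.142, 0.0, 2.835]
contact_force: [0.6, 0.1, -1.0]
opening: 0.694
```

```bash
python3 -c "
from h import *
from rig import grab_frame
p,d=grab_frame('scene');cv2.imwrite('pics/s10.png',cv2.resize(p[220:360,280:480,::-1],None,fx=4,fy=4))
delta([[432,-183,93]])
"
```

```text
t 20.07 pos [ 431.9 -184.    94. ] rpy [-3.1416e+00  3.0000e-04  2.8347e+00] F [-0.25 -0.35 -0.22] op 0.696
[ 432 -183   93] -> cm [0.02 0.1  0.1 ]
```

View pics/s10.png

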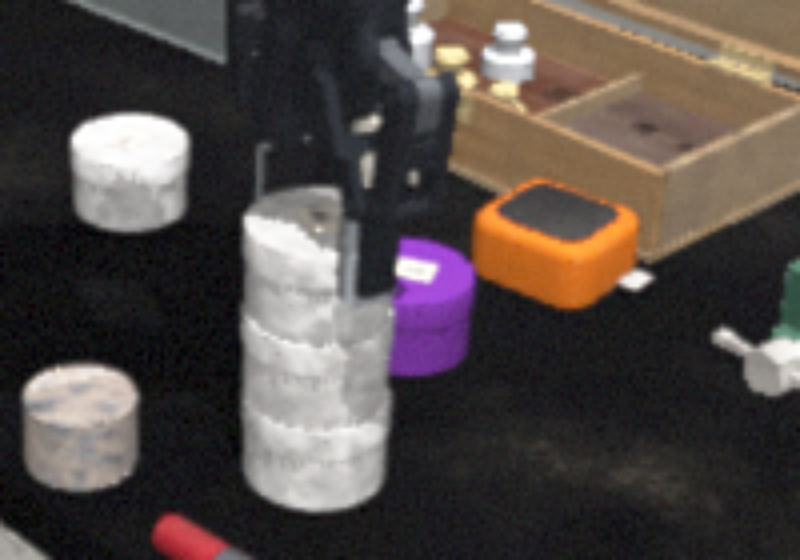

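The tin is aligned over the stack and not yet touching. Go down 1–1.5 mm, release, rise.

>>> play_rows([
  [150, [0, 0.08, 0.08], [0, 0, 0]],
  [150, [0, 0.08, 0.15], [0, 0, 0]],
  [150, [0, 0.08, 0.15], [0, 0, 0]],
  [110, [0, 0.08, 0.12], [0, 0, 0]],
  [80, [0, 0.08, 0.1], [0, 0, 0]],
  [40, [0, 0.08, 0.1], [0, 0, 0]],
  [0, [0, 0.08, 0.1], [0, 0, 0]],
  [0, [0, 0.08, -0.3], [0, 0, 0]],
  [0, [0, 0.08, -2.5], [0, 0, 0]],
  [0, [0, 0.08, -5.5], [0, 0, 0]],
  [0, [0, 0.08, -7], [0, 0, 0]],
  [0, [-0.3, 2, -7], [0, 0, 0]],
])

```text
clock: 21.07
eef_pos: [441.9, -167.8, 167.3]
tcp_rot: [-3.14, 0.005, 2.833]
contact_force: [1.0, -0.0, 0.1]
opening: 0.997
```

>>> play_rows([
  [0, [-0.3, 3, 0], [0, 0, 0]],
  [0, [-0.7, 6.5, 0], [0, 0, 0]],
  [0, [-1.1, 10, 0.5], [0, 0, 0]],
  [0, [-1.5, 13.5, 2], [0, 0, 0]],
  [0, [-1.9, 17, 4], [0, 0, 0]],
  [0, [-2.2, 20, 6], [0, 0, 0]],
  [0, [-2.4, 22, 7], [0, 0, 0]],
  [0, [-2.4, 22, 7], [0, 0, 0]],
  [0, [-2.4, 22, 7], [0, 0, 0]],
  [0, [-2.4, 22, 7], [0, 0, 0]],
])

```text
clock: 21.9
eef_pos: [529.7, 36.3, 94.1]
tcp_rot: [-3.141, -0.0, 2.835]
contact_force: [0.2, -0.1, 0.6]
opening: 1.002
```

```bash
python3 -c "
from h import *
from rig import grab_frame
p,d=grab_frame('top')
discs(d,dict(A=(434,-184,116)))
p,d=grab_frame('scene');cv2.imwrite('pics/s11.png',cv2.resize(p[200:360,260:480,::-1],None,fx=3,fy=3))
W=cloud('scene',d)
for nm,(x,y) in dict(A=(432,-183),B=(532,38)).items():
  m=(np.hypot(W[...,0]-x,W[...,1]-y)<45)&(W[...,2]>12)
  for lo,hi in ((14,25),(42,64),(81,103),(35,45)):
    k=m&(W[...,2]>lo)&(W[...,2]<hi); q=W[k]
    if k.sum()>30:
      A=np.c_[q[:,:2],np.ones(len(q))]; s=np.linalg.lstsq(A,(q[:,:2]**2).sum(1),rcond=None)[0]; print(nm,lo,hi,k.sum(),np.round(s[:2]/2,1),round(float(np.sqrt(s[2]+(s[:2]**2).sum()/4)),1), 'mean',np.round(q.mean(0),1))
delta([[532,38,15]])
"
```

```text
A 743 mean [ 431.7 -183.1  116.1] circ [ 431.5 -182.9  116.3] rad 30.4
A 14 25 202 [ 431.8 -181.7] 28.4 mean [ 415.4 -197.1   19.4]
A 42 64 418 [ 430.9 -181.4] 28.4 mean [ 414.1 -196.6   53. ]
A 81 103 451 [ 430.5 -181.3] 28.5 mean [ 413.7 -196.6   92. ]
A 35 45 212 [ 431.5 -181.5] 29.0 mean [ 416.2 -197.    40.1]
B 14 25 135 [531.5  42.9] 27.9 mean [516.5  27.4  19.4]
B 35 45 357 [530.1  41. ] 22.6 mean [528.6  39.5  39.9]
t 22.0 pos [529.9  35.8  94.6] rpy [3.1414e+00 8.0000e-04 2.8339e+00] F [-0.9   0.57  0.61] op 1.003
[532  38  15] -> cm [-0.12  0.27  7.96]
```

View pics/s11.png

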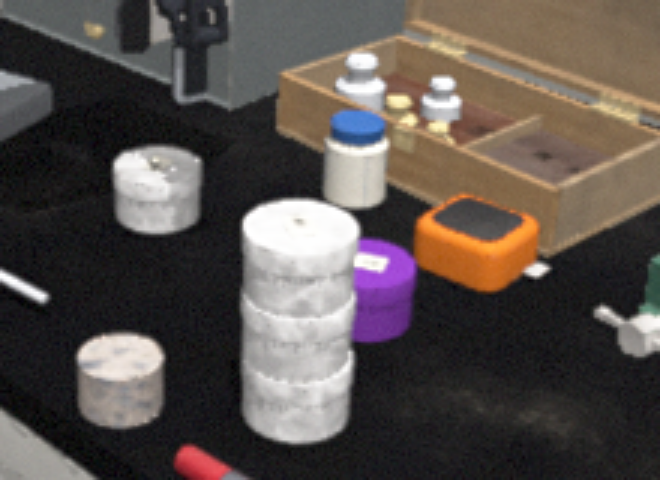

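The stack of three is square to about 1 mm. Lower B is alone at about (531.5,41).

>>> play_rows([
  [0, [0, 0.54, 0.5], [0, 0, 0]],
  [0, [0, 0.54, 2], [0, 0, 0]],
  [0, [0, 0.54, 4], [0, 0, 0]],
  [0, [0, 0.54, 6], [0, 0, 0]],
  [0, [0, 0.54, 7.5], [0, 0, 0]],
  [0, [0, 0.54, 8.1], [0, 0, 0]],
  [0, [0, 0.54, 8.1], [0, 0, 0]],
  [40, [0, 0.54, 8.1], [0, 0, 0]],
  [70, [0, 0.54, 8.1], [0, 0, 0]],
  [110, [0, 0.54, 8.1], [0, 0, 0]],
  [150, [0, 0.54, 8.1], [0, 0, 0]],
  [150, [0, 0.54, 8.1], [0, 0, 0]],
], squeeze=60)

```text
clock: 23.0
eef_pos: [532.4, 41.8, 14.4]
tcp_rot: [3.141, 0.002, 2.835]
contact_force: [-1.8, -1.2, 7.2]
opening: 0.682
```

>>> play_rows([
  [150, [0, 0, 0], [0, 0, 0]],
  [150, [0, 0, -0.4], [0, 0, 0]],
  [150, [0, 0, -1], [0, 0, 0]],
  [150, [0, 0, -2], [0, 0, 0]],
  [150, [0, 0, -3], [0, 0, 0]],
  [150, [0, 0, -3], [0, 0, 0]],
  [150, [0, 0, -3], [0, 0, 0]],
  [150, [0, 0, -3], [0, 0, 0]],
])

```text
clock: 23.67
eef_pos: [531.6, 41.9, 43.0]
tcp_rot: [3.141, 0.0, 2.835]
contact_force: [-0.4, -1.2, -2.8]
opening: 0.682
```

```bash
python3 -c "
from h import *
from rig import grab_frame,readout
L=[]
for i in range(4):
    p,d=grab_frame('scene'); L.append(readout.sense()['contact_force'])
print(np.mean(L,0))
cv2.imwrite('pics/s12.png',cv2.resize(p[180:320,160:420,::-1],None,fx=3,fy=3))
delta([[488,268,130]])
"
```

```text
[-0.05355369 -0.55199507 -4.15118804]
t 23.87 pos [531.2  41.8  42.4] rpy [-3.1413e+00 -7.0000e-04  2.8349e+00] F [-0.76 -0.25 -4.74] op 0.685
[488 268 130] -> cm [10.95 20.25 -8.75]
```

View pics/s12.png

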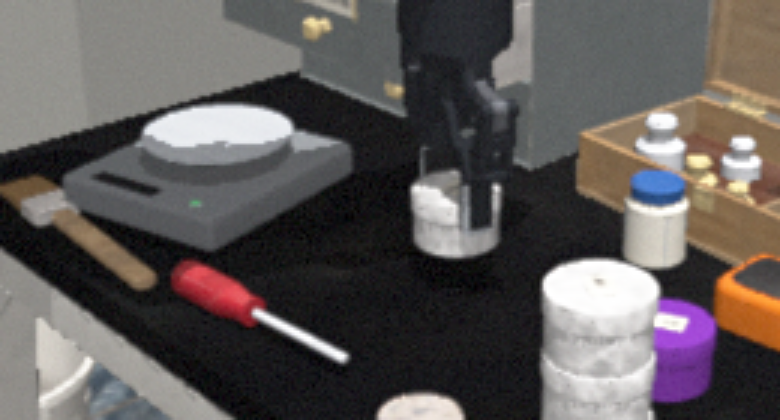

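F_z averages −4.15 N, so lower B is the filled tin. Carry it to the pan, centre (488,268), top 50–51 mm.

>>> play_rows([
  [150, [0, 0, -1.5], [0, 0, 0]],
  [150, [0, 0, -3.5], [0, 0, 0]],
  [150, [0, 0, -5.5], [0, 0, 0]],
  [150, [0.5, 1, -7], [0, 0, 0]],
  [150, [1.6, 3, -7], [0, 0, 0]],
  [150, [3.2, 6, -7], [0, 0, 0]],
  [150, [4.8, 9, -7], [0, 0, 0]],
  [150, [6.5, 12, -7], [0, 0, 0]],
  [150, [8.1, 15, -7], [0, 0, 0]],
  [150, [9.7, 18, -7], [0, 0, 0]],
  [150, [10.5, 19.5, -7], [0, 0, 0]],
  [150, [10.9, 20.2, -7], [0, 0, 0]],
])

```text
clock: 24.87
eef_pos: [487.9, 269.8, 112.5]
tcp_rot: [3.141, -0.0, 2.837]
contact_force: [-0.0, -1.0, -3.5]
opening: 0.682
```

>>> play_rows([
  [150, [0, 0, 0], [0, 0, 0]],
  [150, [0, 0, 0], [0, 0, 0]],
  [150, [0, 0, 0], [0, 0, 0]],
  [150, [0, 0, 0], [0, 0, 0]],
])

```text
clock: 25.2
eef_pos: [488.8, 266.1, 112.7]
tcp_rot: [-3.141, -0.0, 2.834]
contact_force: [0.3, -0.7, -3.4]
opening: 0.683
```

```bash
python3 -c "
from h import *
from rig import grab_frame,readout
p,d=grab_frame('scene')
cv2.imwrite('pics/s13.png',cv2.resize(p[130:280,140:340,::-1],None,fx=4,fy=4))
W=cloud('scene',d)
m=(np.hypot(W[...,0]-488,W[...,1]-268)<45)&(W[...,2]>60)
q=W[m&(W[...,2]<120)]; print('lowest tin z',np.percentile(q[:,2],[0.5,2,5]))
k=m&(W[...,2]>88)&(W[...,2]<110); q=W[k]
delta([[488,268,68],[488,268,61]])
"
```

```text
lowest tin z [ 99.83661054 100.81620424 101.5525968 ]
t 25.25 pos [488.9 266.1 112.8] rpy [-3.1412e+00 -1.0000e-04  2.8333e+00] F [ 0.74  1.32 -3.55] op 0.681
[488 268  68] -> cm [0.14 0.15 4.48]
[488 268  61] -> cm [0.14 0.15 5.18]
```

View pics/s13.png

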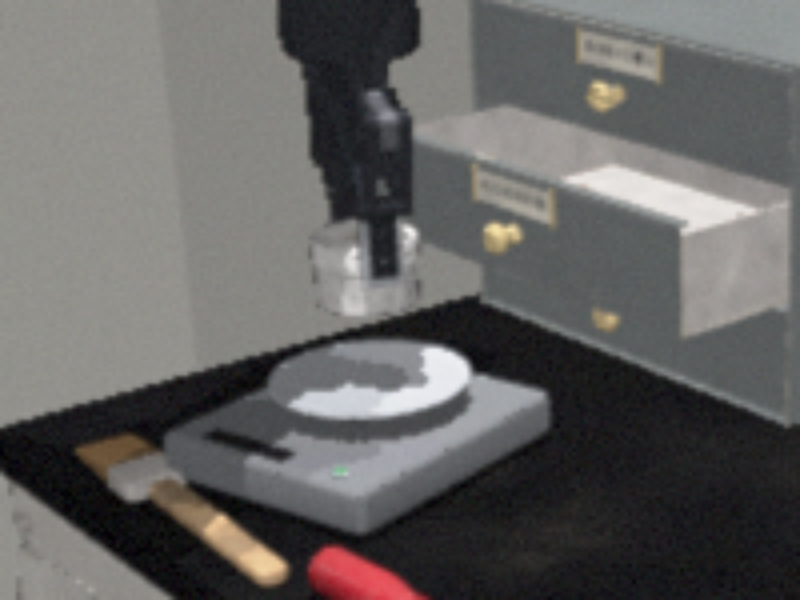

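Tin bottom is at about 100, 13 mm below the TCP, so contact is expected at TCP ≈ 64. Lower slowly.

>>> play_rows([
  [150, [0.14, 0.15, 1], [0, 0, 0]],
  [150, [0.14, 0.15, 2], [0, 0, 0]],
  [150, [0.14, 0.15, 3], [0, 0, 0]],
  [150, [0.14, 0.15, 3.8], [0, 0, 0]],
  [150, [0.14, 0.15, 4.3], [0, 0, 0]],
  [150, [0.14, 0.15, 4.5], [0, 0, 0]],
  [150, [0.14, 0.15, 4.6], [0, 0, 0]],
  [150, [0.14, 0.15, 4.6], [0, 0, 0]],
  [150, [0.14, 0.15, 4.6], [0, 0, 0]],
])

```text
clock: 26.0
eef_pos: [488.0, 269.4, 67.1]
tcp_rot: [3.141, 0.0, 2.835]
contact_force: [0.0, 0.0, -3.3]
opening: 0.68
```

>>> play_rows([
  [150, [0, 0, 0.1], [0, 0, 0]],
  [150, [0, 0, 0.2], [0, 0, 0]],
  [150, [0, 0, 0.3], [0, 0, 0]],
  [150, [0, 0, 0.4], [0, 0, 0]],
  [150, [0, 0, 0.4], [0, 0, 0]],
  [150, [0, 0, 0.4], [0, 0, 0]],
  [150, [0, 0, 0.4], [0, 0, 0]],
])

```text
clock: 26.58
eef_pos: [488.0, 269.3, 63.0]
tcp_rot: [3.141, 0.0, 2.835]
contact_force: [0.1, 0.6, -1.3]
opening: 0.684
```

```bash
python3 -c "
from h import *
from rig import grab_frame,readout
L=[]
for i in range(3):
    p,d=grab_frame('scene');L.append(readout.sense()['contact_force'])
print(np.mean(L,0))
cv2.imwrite('pics/s14.png',cv2.resize(p[150:280,140:340,::-1],None,fx=4,fy=4))
delta([[488,268,61]])
"
```

```text
[ 1.21102886  1.32257556 -1.75806124]
t 26.73 pos [488.  269.3  63. ] rpy [3.1412e+00 3.0000e-04 2.8348e+00] F [ 1.11  1.95 -2.01] op 0.688
[488 268  61] -> cm [-0.04 -0.13  0.2 ]
```

View pics/s14.png

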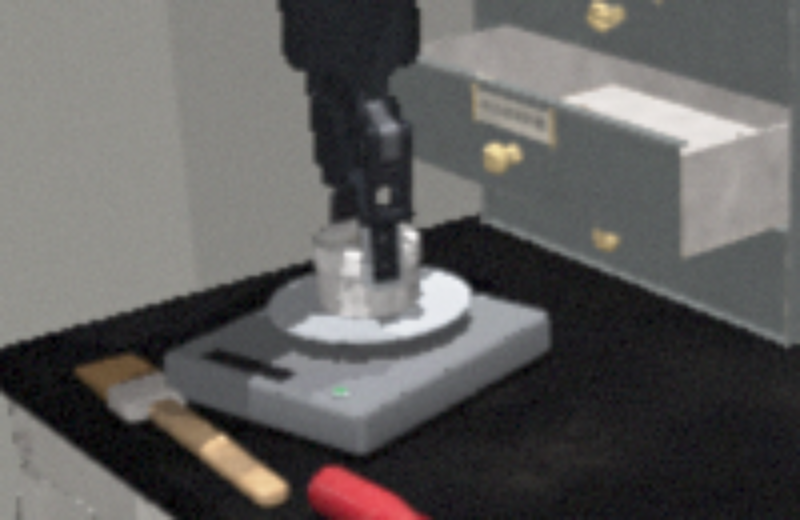

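The pan now carries about half the weight. Another 1.5–2 mm, then release.

>>> play_rows([
  [150, [0, 0, 0.1], [0, 0, 0]],
  [150, [0, 0, 0.2], [0, 0, 0]],
  [150, [0, 0, 0.2], [0, 0, 0]],
  [150, [0, 0, 0.2], [0, 0, 0]],
])

```text
clock: 27.07
eef_pos: [488.0, 269.3, 60.9]
tcp_rot: [3.141, 0.0, 2.835]
contact_force: [0.8, 0.3, 0.1]
opening: 0.684
```

>>> play_rows([
  [125, [0, 0, 0], [0, 0, 0]],
  [105, [0, 0, 0], [0, 0, 0]],
  [90, [0, 0, 0], [0, 0, 0]],
  [70, [0, 0, 0], [0, 0, 0]],
  [40, [0, 0, 0], [0, 0, 0]],
  [0, [0, 0, 0], [0, 0, 0]],
  [0, [0, 0, 0], [0, 0, 0]],
  [0, [0, 0, -0.3], [0, 0, 0]],
  [0, [0, 0, -1.5], [0, 0, 0]],
  [0, [0, 0, -4], [0, 0, 0]],
  [0, [0, 0, -7], [0, 0, 0]],
  [0, [0, 0, -10], [0, 0, 0]],
])

```text
clock: 28.07
eef_pos: [487.3, 269.0, 162.6]
tcp_rot: [-3.141, -0.001, 2.835]
contact_force: [0.2, 0.0, -0.4]
opening: 1.001
```

>>> play_rows([
  [0, [0, -2, 0], [0, 0, 0]],
  [0, [0.5, -5, -1], [0, 0, 0]],
  [0, [1, -9, -2], [0, 0, 0]],
  [0, [1.5, -13, -2], [0, 0, 0]],
  [0, [2, -17, -2], [0, 0, 0]],
  [0, [2, -20, -2], [0, 0, 0]],
  [0, [2, -21, -2], [0, 0, 0]],
  [0, [2, -21, -2], [0, 0, 0]],
  [0, [2, -21, -2], [0, 0, 0]],
  [0, [2, -21, -2], [0, 0, 0]],
])

```text
clock: 28.9
eef_pos: [406.3, 75.8, 181.5]
tcp_rot: [3.141, 0.001, 2.835]
contact_force: [-0.3, 0.2, -0.0]
opening: 0.998
```

```bash
python3 -c "
from h import *
from rig import grab_frame,readout
p,d=grab_frame('top')
discs(d,dict(A=(432,-183,116),tin=(488,268,85),pan=(488,268,47)))
cv2.imwrite('pics/t15.png',p[:,:,::-1])
p,d=grab_frame('scene')
cv2.imwrite('pics/s15.png',p[:,:,::-1])
delta([[488,268,61]])
"
```

```text
A 748 mean [ 431.7 -183.1  116. ] circ [ 432.2 -183.2  116.1] rad 30.8
tin 701 mean [488.1 267.6  85. ] circ [487.7 267.4  85. ] rad 30.8
pan 1023 mean [486.8 263.   46.2] circ [488.1 268.4  46.1] rad 50.4
t 29.0 pos [406.  76. 181.] rpy [3.1412e+00 3.0000e-04 2.8359e+00] F [ 0.03 -0.97 -0.09] op 0.999
[488 268  61] -> cm [-2.04 20.77 12.01]
```

View pics/t15.png

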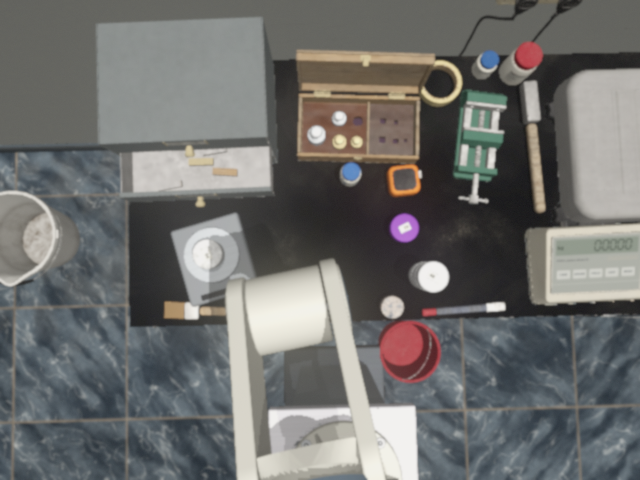

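View pics/s15.png

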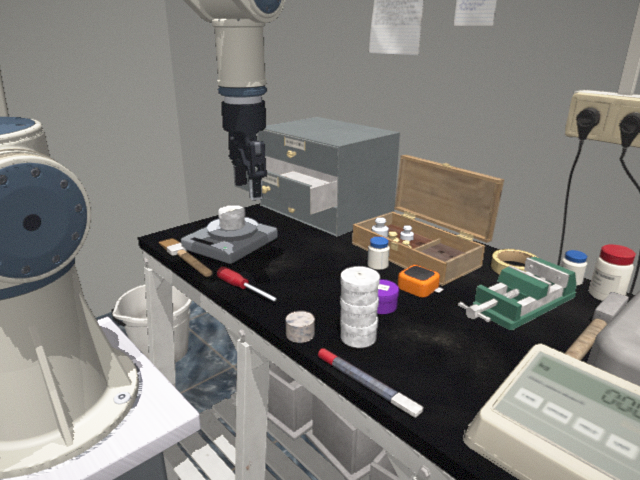

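The filled tin stands at pan centre (top px (209,254)) with the pan sunk about 4 mm. The three-tin stack is upright at (430,276), the bystanders haven't moved, and the arm is clear. Handing in.

```bash
python3 -c "
from rig import r
print(r.sign_off())"
```

```text
the job is handed in; nothing more can be done
None
```

The job is handed in at about 29 s of the 72 s allowed; no verdict was reported.

**What I did:**
- I moved upper A onto the B stack and lifted lower A. It pulled only about 0.3 N, so it was empty.
- I set lower A back down and stacked the other two empty tins on it.
- Lower B pulled 4.15 N when lifted, so it holds the sample. I lowered it slowly onto the pan, released it and moved the arm clear.

**Last checks:**
- **Filled tin:** it is within about 1 mm of the pan centre. The pan sits at about 46 mm, against 50.4 mm unloaded, so it has sunk roughly 4 mm and is well clear of the stop.
- **Empty stack:** the three tins were aligned to about 1–2 mm sideways when measured just after stacking. The last picture shows the stack upright, with its top at 116 mm.
- **Bystanders:** the jar, tape measure, core slice and purple tin look unmoved in the last picture; I did not re-measure them.

No check failed. The only disagreement was between the two cameras: they placed the same tins about 1–2 mm apart, which is within the calibration's accuracy.

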